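Hang a tile sample on the sloped roller rail

TASK

Lift the tile sample with the roller hanger out of the slotted rack and hook it onto the upper half of the sloped display rail: feel for the rail, setting both wheels gently down on it with the hanger tilted to the rail's slope, while you still hold it. Then let go there, so that it rolls down by itself, and make sure that it comes to rest against the rubber stop. Leave the other samples in the rack alone.

Things in the scene. Friction and masses are not known exactly. Their poses are not given: they have to be found in the camera images.
- hanger: Tile sample (100 x 14 x 82 mm board, 100 along x, y = -10 to +4) under a tall aluminium hook with two wheels; about 0.4 kg; the only thing in the rack that stands high above it. Origin at the board's underside, z up, x the rolling direction. On top a cap, 104 mm long in x, 34 wide, z = 188 to 194, carries the grip tab. It rolls equally well either way round.
- hanger_grip (a point): Centre of the grip tab, a flat upright aluminium lug on the hanger's cap: 36 mm long (x), 10 thick (y), 45 high (z), axes as the hanger's; at x = y = 0, z = 216.5 mm of the hanger, 58.5 above the underside of the wheel treads, 22.5 above the cap. Grip it from above across its thickness.
- hanger_mouth (a point): Middle of the hook's mouth, at x = y = 0, z = 130 mm of the hanger, 86.5 below the grip tab's centre. The mouth is open to the hanger's -y side and 48 mm high (between the hook's foot and the wheel flanges); the back plate closes it at y = +13. Shift the hanger over the rail sideways, towards its own -y, then lower it.
- hanger_wheels (a point): Middle between the two wheels, underside of their treads, at x = y = 0, z = 158 mm of the hanger: this comes to lie on top of the rail. Wheels at x = -32 and +32 mm, tread radius 12, 14 mm wide between flanges that reach 4 mm lower. A front cheek beside them (y = -17 to -13) ends 8 mm above this point.
- stand: Display stand (fixed). Origin on the table under its middle; x points downhill along the rail, z up. Wooden foot 460 x 140 x 15 mm. Pairs of aluminium cheeks, 30 mm long in x and 285 high, at x = -208 and +208 hold the ends of the sloped rail between them.
- rail_mid (a point): Nominal middle of the rail's top edge, 225 mm above the stand's origin, axes as the stand's. The rail is a rigid steel bar 8 mm thick (y), 14 high, straight, falling 0.15 rad towards +x, free from x = -190 to +160. Clamps set its true height, which is not measured: up to 12 mm higher or lower than this point. Feel for it. Good place to set down: wheels' middle at x = -80.
- stop_face (a point): Centre of the uphill (-x) face of the black rubber stop over the rail's low end, at x = 160 mm, y = 0, z = 247 of the stand; 60 mm wide and high. The hanger's cap comes to rest against it, with the grip tab's centre about 48 mm uphill of the face. Let go on the upper half, the hanger takes 1 to 2 s to roll there.
- rack: Slotted wooden rack (fixed), 130 (x) x 164 x 42 mm. Origin on the table under its middle. Three slots along x at y = -46, 0 and +46 mm, 22 wide, floor 8 mm above the table; the hanger stands in any one of them. It is clear of the slot when lifted 40 mm, and of the other samples when lifted 85 mm.
- board_a: Plain tile board 95 x 14 x 75 mm standing in another slot of the rack, its top 83 mm above the table. Leave it alone. Origin near the middle of its underside.
- board_b: Plain tile board 100 x 14 x 70 mm standing in the third slot, its top 78 mm above the table. Leave it alone. Origin near the middle of its underside.
Things that resemble listed ones, but are neither listed nor needed, are in the scene too. Several things have the shape of the hanger; the one meant has the colours described above.

How it is judged:
On the way, in this order (a step that is already met when the one before it is completed fails the run):
1. held in the gripper, the hanger rests with its wheels on the upper half of the rail, tilted to its slope (within 0.07 rad) (contact force between the fingers and hanger above 1 N and contact force between hanger and stand above 0.8 N and x of hanger_grip in the frame of stand below 0.01 m and (angle between hanger's own x axis and vertical between 1.6508 and 1.7908 rad or angle between hanger's own x axis and vertical between 1.3508 and 1.4908 rad) and height (world z) of hanger_grip above 0.24 m and y of hanger_grip in the frame of stand between -0.015 and 0.015 m), for 0.2 s.
2. let go on the rail, it is still at least 50 mm uphill of where it will come to rest (contact force between the fingers and hanger below 0.05 N and contact force between hanger and stand above 0.8 N and x of hanger_grip in the frame of stand below 0.06 m and height (world z) of hanger_grip above 0.24 m and y of hanger_grip in the frame of stand between -0.015 and 0.015 m).
At the end, for the whole second after the job is handed in: The hanger hangs from the rail on its wheels (grip tab over 240 mm high and within 15 mm of the rail sideways, tilted to the slope within 0.06 rad), at rest against the rubber stop (grip tab within about 12 mm of its place there), let go (x of hanger_grip in the frame of stand between 0.1 and 0.125 m and height (world z) of hanger_grip above 0.24 m and y of hanger_grip in the frame of stand between -0.015 and 0.015 m and (angle between hanger's own x axis and vertical between 1.6608 and 1.7808 rad or angle between hanger's own x axis and vertical between 1.3608 and 1.4808 rad) and contact force between hanger and stand above 1 N and linear speed of hanger below 0.02 m/s and angular speed of hanger below 0.2 rad/s); the robot touches nothing.
It fails at once if the hanger is rammed onto the rail or the stand (over 35 N) (contact force between hanger and stand above 35 N and x of hanger_grip in the frame of stand below 0.06 m).
It fails at once if another sample in the rack is moved by more than 30 mm (distance of any of board_a, board_b from where it was at the start of the episode above 0.03 m).
It also fails if it takes over 45 s, if anything falls off the work surface, if the arm or the gripper's body presses on something with over 40 N, if the wrist force passes 120 N, or if a joint passes its speed limit or range.

ROBOT

A 6-joint arm with a two-finger parallel gripper is mounted at the origin on the work surface. World frame = base frame: x ahead of the robot, y to its left, z up, the work surface at z = 0. Lengths are in m, angles in rad, forces in N, time in s.
With the tool pointing down it reaches from about 0.25 to 0.775 m from the base axis. Payload 4 kg.
Tool frame: the origin (TCP) lies midway between the tips of the shut fingers; the grasp point (between the pads) lies 19 mm behind it; z points along the fingers, x is the direction in which the jaws open and shut, and the axes are right-handed (so a half turn about z gives the same grasp; the last joint's range is limited). The gripper opens to 94 mm and grips with 3 to 60 N. Pads are 16 mm wide; open, the fingers measure 119 mm over their backs; the gripper's body (75 mm by 177 mm) begins 78 mm behind the grasp point.
Start: joints at [1.029, 0.087, 1.371, -0, 1.684, -0.103], TCP at [0.234, 0.498, 0.206] pointing down, gripper open.
Joint ranges: [-3.1, 3.1], [-0.76, 2.03], [0.27, 2.55], [-1.08, 4.22], [0.17, 2.65], [-2.57, 2.57]. Speed limits (rad/s): [2.79, 2.79, 3.14, 3.14, 3.14, 3.14].

INTERFACE

Orientations are given as [roll, pitch, yaw] about the fixed x, y, z axes, in that order (R = Rz(yaw) Ry(pitch) Rx(roll)).
In Python, from bench import robot gives the robot as it stands.
- The arm moves only by the shell command python3 -m handwheel 'ROWS'. ROWS is a JSON object of lists of equal length, an entry for each row: "delta_pos": the shift along the tool's x, y, z in mm, a list of three; "rotation": the turn, a rotation vector about the tool's x, y, z in rad, a list of three; "claw": the closure, from -1 (fully open) to 1 (shut). In form: {"delta_pos": [[tx, ty, tz], ...], "rotation": [[wx, wy, wz], ...], "claw": [claw, ...]}. A call has exactly 8 rows; each row shifts and turns the commanded pose from where the row before left it, along the tool's axes as they then stand; what a row does not reach is not made up. A row lasts 1/8 s, in which the tool goes at most 62.5 mm and 10.7 degrees, less where a joint would pass 70% of its speed; a pose out of reach is approached as far as the arm can. A call with a gripper value outside its range is refused whole. The fingers move at their own pace and stop on an object; the grip force is fixed at half the most. Time passes only in rows, so rows that do not move let the fingers close, or fill a call up. It gives the time, the measured TCP pose, the force and the opening at its end, in the units of the state.
- robot.get_obs(): the state, without advancing time (a new reading comes with each control period).
- robot.snapshot(name): name is "scene" or "side" or "wrist"; returns a dict with "color" (420x560x3 uint8, red, green, blue), "intrinsics" (3x3 intrinsics, pixels), "eye" and "rotation" of the camera in the world. Camera axes: x right, y down, z forward; pixel columns grow to the right and rows downward; lengths in m; the calibration is good to about 2 mm. A picture is of the moment at which its call begins. There is no depth.
- robot.close_job(): hands the job in, once; it reports no verdict.
The state is a dict: "time": time; "joint_positions": joint angles; "qvel": joint speeds; "joint_torque": joint torques, N m; "tool_pos": TCP position; "ee_rot": TCP orientation; "wrist_force": force on the tool from outside, world axes, zero at the start; "wrist_torque": the same for the moment, N m; "width": finger opening in m.
Only numpy, scipy, OpenCV 4.12 (cv2) and the standard library are available. Lean on these libraries where they do the work, as an engineer would, in place of code of your own. Each camera call takes 0.05 s, during which the arm holds its last target.

## Working session

There is one attempt and no reset: what is moved stays moved. The work goes in short steps, Python scripts to look and compute and a shell command to move; the robot and the scene stay as the last step left them, time stands still between calls to the robot, and variables do not carry over. Pictures are saved under pics/ and viewed, and the job is handed in when it is done.

```bash
ls; mkdir -p pics; python3 - <<'E'
from bench import robot
import cv2,pickle
o=robot.get_obs();print({k:o[k] for k in ('time','tool_pos','ee_rot','wrist_force','width')})
d={}
for n in ("scene","side","wrist"):
    s=robot.snapshot(n);d[n]=s
    cv2.imwrite(f"pics/{n}0.png",s["color"][:,:,::-1]);print(n,s["eye"],s["rotation"],s["intrinsics"])
pickle.dump(d,open("s0.pkl","wb"))
E
```

```text
pics
{'time': 0.0, 'tool_pos': array([0.23337532, 0.49741862, 0.20431206]), 'ee_rot': array([-3.14135247e+00,  2.18202769e-03,  1.13201212e+00]), 'wrist_force': array([-0.52404814, -0.62542596, -0.07166107]), 'width': 0.09411541521405552}
scene [0.95762875 0.18979331 0.90993117] [-2.55350631 -0.00298337  1.90040051] [[434.79434065   0.         272.40536174]
 [  0.         434.79434065 203.16841383]
 [  0.           0.           1.        ]]
side [ 0.35543815 -0.58922458  0.58138423] [-2.16033301 -0.00389667 -0.15404354] [[396.2446161    0.         273.6641118 ]
 [  0.         396.2446161  212.84233646]
 [  0.           0.           1.        ]]
wrist [0.16066783 0.53145944 0.38428935] [2.86455460e+00 1.93864677e-03 1.13210338e+00] [[295.68555408   0.         275.51160659]
 [  0.         295.68555408 205.51360809]
 [  0.           0.           1.        ]]
```

View pics/scene0.png

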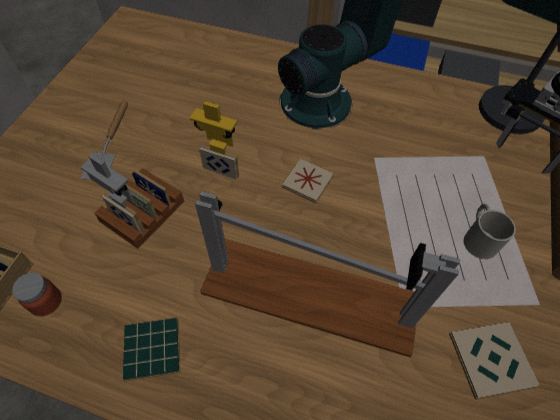

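View pics/side0.png

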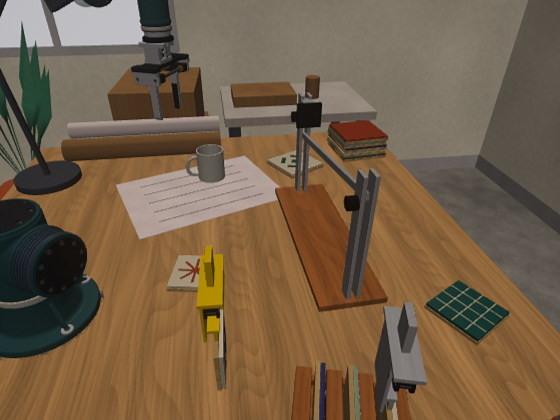

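View pics/wrist0.png

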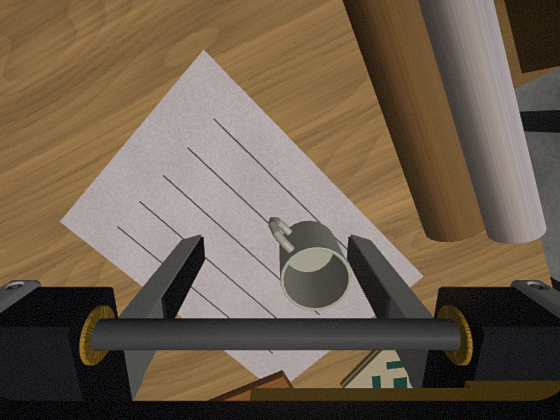

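Candidates with the hanger's shape: the grey one at scene (105,168) standing in the rack, and the yellow one at scene (213,125) standing free. The grey one fits, since it is aluminium and rises above the rack. I'll confirm this in an enlarged crop.

```bash
cat > h.py <<'E'
import numpy as np,pickle,cv2
from scipy.spatial.transform import Rotation as Ro
def cam(s): return np.array(s["eye"]),Ro.from_euler('xyz',s["rotation"]).as_matrix(),np.array(s["intrinsics"])
def ray(s,uv):
    e,R,K=cam(s);d=R@np.linalg.inv(K)@np.array([uv[0],uv[1],1.]);return e,d/np.linalg.norm(d)
def onz(s,uv,z): e,d=ray(s,uv);return e+d*(z-e[2])/d[2]
def tri(s1,u1,s2,u2):
    e1,d1=ray(s1,u1);e2,d2=ray(s2,u2)
    t=np.linalg.lstsq(np.c_[d1,-d2],e2-e1,rcond=None)[0]
    a=e1+d1*t[0];b=e2+d2*t[1];return (a+b)/2,np.linalg.norm(a-b)
def proj(s,p):
    e,R,K=cam(s);q=K@(R.T@(np.array(p)-e));return q[:2]/q[2]
E
python3 - <<'E'
import pickle,cv2,numpy as np
d=pickle.load(open("s0.pkl","rb"))
def crop(n,x,y,w,h,f,o):
    c=cv2.resize(d[n]["color"][y:y+h,x:x+w,::-1],None,fx=f,fy=f,interpolation=cv2.INTER_CUBIC)
    c=np.clip(c*1.5,0,255).astype('uint8'); cv2.imwrite("pics/"+o,c)
crop("scene",70,130,130,120,6,"c1.png")
crop("side",280,290,160,130,5,"c2.png")
crop("scene",180,180,300,190,2.6,"c3.png")
crop("side",260,80,140,230,2.6,"c4.png")
E
```

```text
(no output)
```

View pics/c1.png

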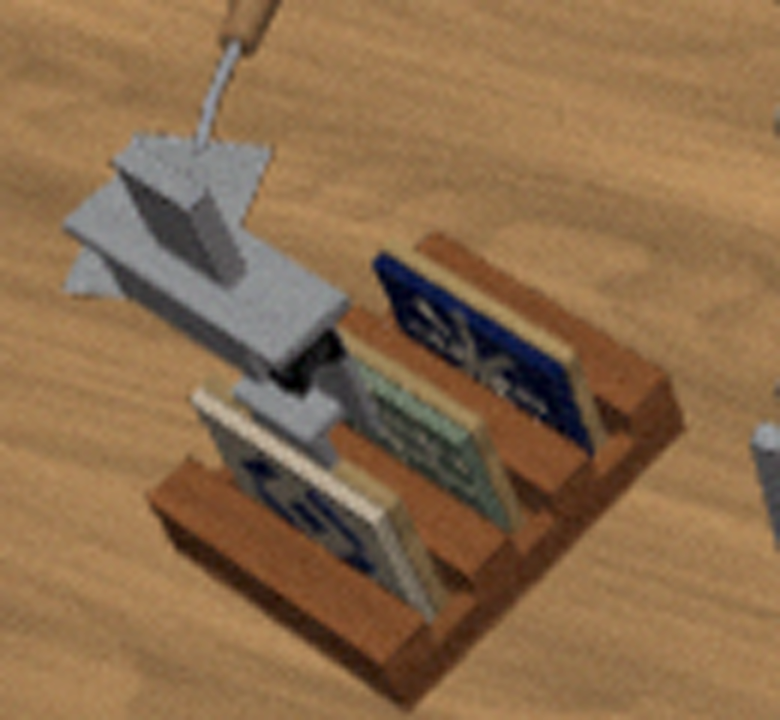

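View pics/c2.png

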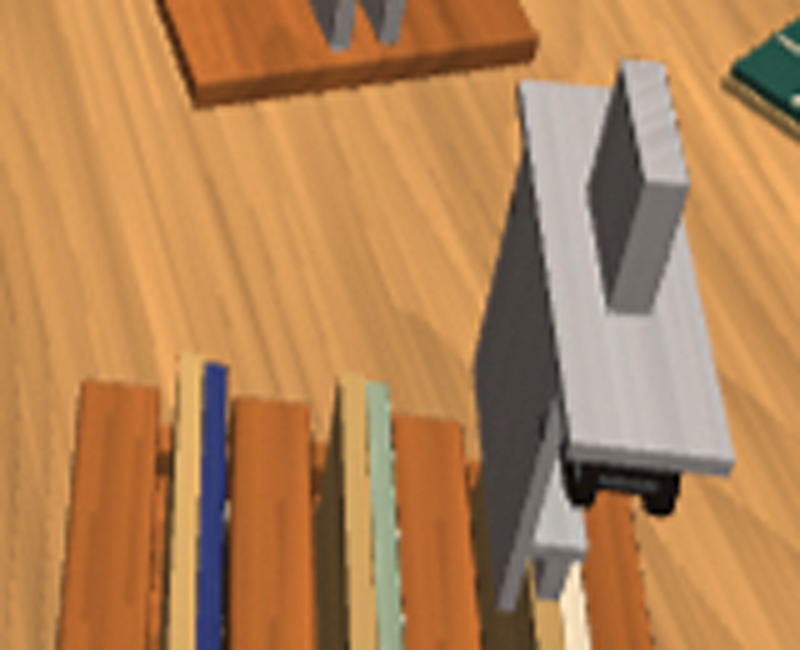

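View pics/c3.png

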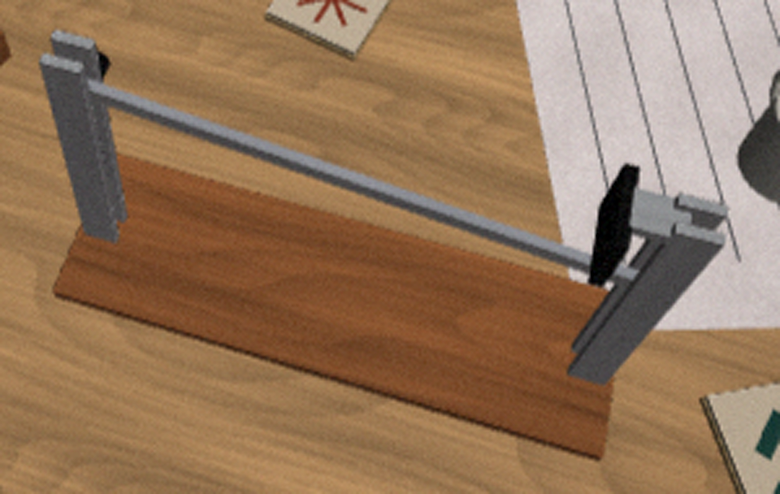

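View pics/c4.png

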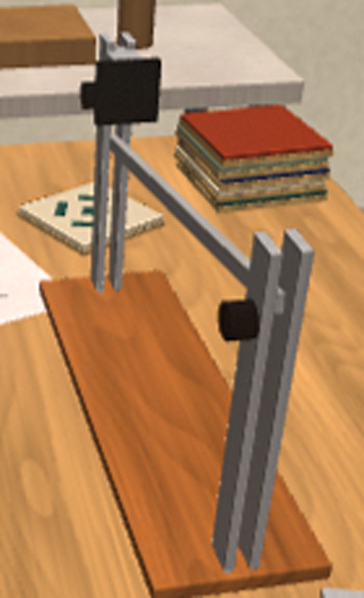

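The grey aluminium one is confirmed: its tab is at scene crop (180,200) and the white board hangs under its hook. It stands in the rack's slot nearest the scene camera. The mouth with wheels and cheek faces the camera (world +x), and the back plate faces the robot. The yellow one is ruled out.

```bash
python3 - <<'E'
from h import *
np.set_printoptions(precision=4,suppress=True)
d=pickle.load(open("s0.pkl","rb"));S,D=d["scene"],d["side"]
c1=lambda x,y:(x/6+70-.4,y/6+130-.4)
c2=lambda x,y:(x/5+280-.4,y/5+290-.4)
c3=lambda x,y:(x/2.6+180-.3,y/2.6+180-.3)
c4=lambda x,y:(x/2.6+260-.3,y/2.6+80-.3)
print("tab top side");[print(onz(D,c2(*p),.247)) for p in [(622,62),(663,62),(688,183),(645,183)]]
print("tab top scene");[print(onz(S,c1(*p),.247)) for p in [(113,160),(133,136),(213,182),(190,207)]]
print("cap scene");[print(onz(S,c1(*p),.202)) for p in [(63,227),(275,365),(348,298)]]
print("cap side");[print(onz(D,c2(*p),.202)) for p in [(519,82),(565,445),(733,460)]]
print("foot side");[print(onz(D,c4(*p),.015)) for p in [(40,282),(160,272),(330,568),(150,585)]]
print("foot scene");[print(onz(S,c3(*p),.015)) for p in [(55,290),(602,455)]]
print("cheek tops scene .285");[print(onz(S,c3(*p),.285)) for p in [(52,33),(92,40),(97,50),(42,58),(82,66),(680,197),(726,207),(678,228),(724,240)]]
print("cheek side .285");[print(onz(D,c4(*p),.285)) for p in [(253,235),(280,238),(283,234),(312,238)]]
E
```

```text
tab top side
[ 0.5521 -0.2976  0.247 ]
[ 0.5613 -0.299   0.247 ]
[ 0.5513 -0.3326  0.247 ]
[ 0.5422 -0.3312  0.247 ]
tab top scene
[ 0.5517 -0.3303  0.247 ]
[ 0.5406 -0.3297  0.247 ]
[ 0.5491 -0.2944  0.247 ]
[ 0.5607 -0.296   0.247 ]
cap scene
[ 0.5557 -0.3656  0.202 ]
[ 0.5833 -0.2667  0.202 ]
[ 0.5508 -0.2577  0.202 ]
cap side
[ 0.5496 -0.2609  0.202 ]
[ 0.5202 -0.3602  0.202 ]
[ 0.5538 -0.3688  0.202 ]
foot side
[0.5108 0.3709 0.015 ]
[0.6459 0.3731 0.015 ]
[ 0.6593 -0.0807  0.015 ]
[ 0.5217 -0.077   0.015 ]
foot scene
[ 0.6611 -0.0736  0.015 ]
[0.6476 0.3814 0.015 ]
cheek tops scene .285
[ 0.5828 -0.0714  0.285 ]
[ 0.5793 -0.0436  0.285 ]
[ 0.5857 -0.0372  0.285 ]
[ 0.6036 -0.0693  0.285 ]
[ 0.6008 -0.0416  0.285 ]
[0.57   0.3449 0.285 ]
[0.5677 0.3724 0.285 ]
[0.5916 0.3462 0.285 ]
[0.5906 0.3734 0.285 ]
cheek side .285
[ 0.576  -0.0492  0.285 ]
[ 0.5912 -0.0554  0.285 ]
[ 0.5948 -0.0506  0.285 ]
[ 0.6107 -0.0583  0.285 ]
```

```bash
cat >> h.py <<'E'
def plan(way,claw,p=None,R=None):
    """way: list of (pos, R) per row; prints rows in tool axes"""
    if p is None:
        from bench import robot
        o=robot.get_obs();p=np.array(o["tool_pos"]);R=Ro.from_euler('xyz',o["ee_rot"])
    P,W=[],[]
    for q,Q in way:
        t=np.round(R.inv().apply(np.array(q)-p)*1000,1);w=np.round((R.inv()*Q).as_rotvec(),3)
        P.append(t.tolist());W.append(w.tolist());p=p+R.apply(t/1000);R=R*Ro.from_rotvec(w)
    print('{"delta_pos":%s,"rotation":%s,"claw":%s}'%(P,W,claw));return p,R
def down(yaw,tilt=0): return Ro.from_euler('xyz',[np.pi,0,yaw])*Ro.from_rotvec([tilt,0,0])
E
python3 - <<'E'
from h import *
np.set_printoptions(precision=4,suppress=True)
from bench import robot
d=pickle.load(open("s0.pkl","rb"));S,D=d["scene"],d["side"]
c3=lambda x,y:(x/2.6+180-.3,y/2.6+180-.3)
c4=lambda x,y:(x/2.6+260-.3,y/2.6+80-.3)
# rail top-face near(+x) edge / centre: colour mask columns
g=cv2.cvtColor(S["color"],cv2.COLOR_RGB2HSV)
for u in range(225,410,20):
    col=g[200:290,u];idx=np.where(col[:,1]<70)[0]+200
    print(u,idx.min() if len(idx) else None,idx.max() if len(idx) else None,len(idx), S["color"][idx,u].mean(1).astype(int))
o=robot.get_obs();p0=np.array(o["tool_pos"]);y0=o["ee_rot"][2]
tgt=np.array([.552,-.3135,.34]);way=[]
for i in range(1,17):
    f=i/16; z=p0[2]+(tgt[2]-p0[2])*min(1,i/4)
    q=p0+(tgt-p0)*f;q[2]=z
    way.append((q,down(y0+(-.279-y0)*f)))
p,R=plan(way[:8],[-1]*8,p0,Ro.from_euler('xyz',o["ee_rot"]));p,R=plan(way[8:],[-1]*8,p,R);print(p,R.as_euler('xyz'))
E
```

```text
225 214 270 30 [90 94 94 91 75 48 48 54 56 54 56 58 56 56 60 62 56 55 43 47 53 49 49 51
 52 49 50 51 68 55]
245 221 228 8 [92 96 98 92 75 45 50 51]
265 228 235 8 [85 96 93 88 71 46 47 47]
285 235 242 8 [90 94 95 92 73 49 44 49]
305 242 249 8 [ 85  97 100  93  79  48  48  53]
325 249 256 8 [87 95 97 92 73 45 46 51]
345 256 263 8 [89 93 95 93 68 49 49 52]
365 263 270 8 [92 95 92 94 76 48 46 49]
385 200 277 25 [132 134 139 134 133 137 132 135 133 131 131 134 131 131 129 121 115  93
  95  96  91  74  50  48  51]
405 200 288 89 [131 126 130 130 132 129 125 129 129 128 130 126 101  90  70  74  90  97
 115 125 130 130 130 133 130 136 132 130 131 130 132 136 136 135 132 133
 131 134 137 140 139 140 137 137 132 132 136 137 136 136 136 137 134 135
 132 136 135 136 139 136 131 135 135 131 130 131 133 129 134 133 131 131
 130 134 133 133 127 102  93  97  91  74  46  46  53  92 129 124 110]
{"delta_pos":[[-37.5, 39.6, -33.8], [-33.8, 42.6, -33.9], [-29.9, 45.5, -33.8], [-25.7, 48.0, -33.9], [-21.5, 50.1, -0.0], [-17.0, 51.7, -0.0], [-12.3, 53.1, -0.1], [-7.6, 53.9, 0.0]],"rotation":[[-0.0, 0.002, 0.088], [-0.0, -0.0, 0.088], [-0.0, -0.0, 0.089], [-0.0, -0.0, 0.088], [-0.0, -0.0, 0.088], [-0.0, -0.0, 0.088], [-0.0, -0.0, 0.088], [-0.0, -0.0, 0.088]],"claw":[-1, -1, -1, -1, -1, -1, -1, -1]}
{"delta_pos":[[-2.9, 54.4, 0.0], [2.0, 54.4, 0.0], [6.7, 54.0, -0.0], [11.5, 53.3, -0.0], [16.1, 52.0, -0.0], [20.6, 50.4, -0.1], [25.0, 48.4, 0.0], [29.2, 46.0, 0.0]],"rotation":[[-0.0, -0.0, 0.089], [-0.0, -0.0, 0.088], [-0.0, -0.0, 0.088], [-0.0, -0.0, 0.088], [-0.0, -0.0, 0.088], [-0.0, -0.0, 0.089], [-0.0, -0.0, 0.088], [-0.0, 0.0, 0.088]],"claw":[-1, -1, -1, -1, -1, -1, -1, -1]}
[ 0.552  -0.3135  0.34  ] [-3.1413  0.     -0.279 ]
```

```bash
python3 -m handwheel '{"delta_pos":[[-37.5,39.5,-34],[-34,42.5,-34],[-30,45.5,-34],[-25.5,48,-34],[-21.5,50,0],[-17,52,0],[-12.5,53,0],[-7.5,54,0]],"rotation":[[0,0.002,0.088],[0,0,0.088],[0,0,0.088],[0,0,0.088],[0,0,0.088],[0,0,0.088],[0,0,0.088],[0,0,0.088]],"claw":[-1,-1,-1,-1,-1,-1,-1,-1]}'
python3 -m handwheel '{"delta_pos":[[-3,54.5,0],[2,54.5,0],[6.5,54,0],[11.5,53.5,0],[16,52,0],[20.5,50.5,0],[25,48.5,0],[29,46,0]],"rotation":[[0,0,0.088],[0,0,0.088],[0,0,0.088],[0,0,0.088],[0,0,0.088],[0,0,0.089],[0,0,0.089],[0,0,0.089]],"claw":[-1,-1,-1,-1,-1,-1,-1,-1]}'
python3 - <<'E'
from h import *
from bench import robot
o=robot.get_obs();print(o["time"],o["tool_pos"],o["ee_rot"],o["wrist_force"])
for n in ("wrist","side","scene"):
    s=robot.snapshot(n);pickle.dump(s,open(n+"1.pkl","wb"));cv2.imwrite(f"pics/{n}1.png",s["color"][:,:,::-1])
d=pickle.load(open("s0.pkl","rb"))["side"]
g=cv2.cvtColor(d["color"],cv2.COLOR_RGB2HSV)
for r in range(135,172,5):
    print(r,[(u,tuple(int(v) for v in g[r,u,1:])) for u in range(298,360) if g[r,u,1]<60])
E
```

```text
time: 1.15
tool_pos: [0.3911, 0.0957, 0.3372]
ee_rot: [-3.14, -0.002, 0.425]
wrist_force: [0.8, 0.7, -0.1]
width: 0.0939
time: 2.15
tool_pos: [0.5506, -0.3102, 0.3363]
ee_rot: [-3.139, 0.0, -0.282]
wrist_force: [0.6, -0.1, -0.1]
width: 0.094
2.15 [ 0.55061166 -0.31022137  0.33630192] [-3.13914636e+00  1.56127425e-04 -2.82034510e-01] [ 0.6359801  -0.07864233 -0.08169948]
135 [(298, (16, 47)), (299, (24, 65)), (300, (23, 79)), (301, (22, 80)), (302, (24, 54)), (303, (33, 47)), (304, (35, 59)), (305, (21, 95)), (306, (17, 119)), (307, (19, 120)), (308, (15, 101)), (309, (3, 94)), (335, (53, 63))]
140 [(298, (21, 49)), (299, (23, 68)), (300, (17, 77)), (301, (10, 79)), (305, (21, 49)), (306, (31, 50)), (307, (34, 52)), (308, (31, 49)), (309, (26, 59)), (310, (21, 84)), (311, (19, 121)), (312, (15, 123)), (313, (43, 126)), (339, (52, 49)), (340, (53, 67))]
145 [(298, (31, 50)), (299, (19, 81)), (300, (19, 79)), (301, (3, 93)), (304, (41, 56)), (305, (21, 49)), (306, (24, 63)), (307, (16, 79)), (308, (20, 77)), (310, (42, 54)), (311, (26, 49)), (312, (26, 50)), (313, (31, 49)), (314, (30, 
[... 1236 characters left out ...]
))]
165 [(298, (25, 81)), (299, (22, 80)), (300, (19, 79)), (303, (42, 61)), (304, (31, 50)), (305, (22, 69)), (306, (23, 79)), (307, (17, 75)), (330, (40, 51)), (331, (22, 47)), (332, (31, 49)), (333, (31, 50)), (334, (33, 47)), (335, (26, 59)), (336, (19, 93)), (337, (17, 120)), (338, (15, 121)), (339, (21, 121))]
170 [(298, (23, 78)), (299, (23, 79)), (300, (35, 95)), (302, (59, 91)), (303, (34, 53)), (304, (30, 51)), (305, (26, 87)), (306, (22, 82)), (307, (31, 81)), (335, (45, 51)), (336, (22, 47)), (337, (31, 49)), (338, (36, 50)), (339, (38, 47)), (340, (31, 50)), (341, (25, 82)), (342, (19, 118)), (343, (15, 121)), (344, (11, 117)), (345, (41, 123)), (358, (23, 88)), (359, (6, 124))]
```

View pics/wrist1.png

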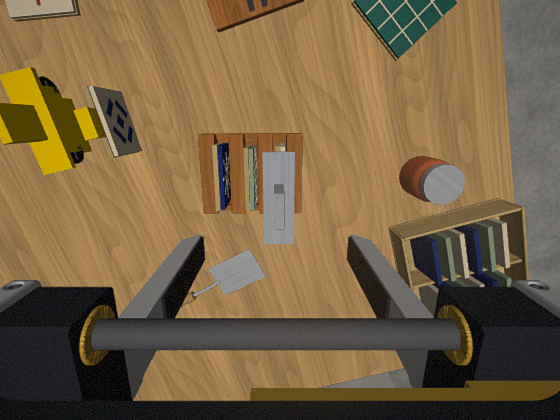

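View pics/side1.png

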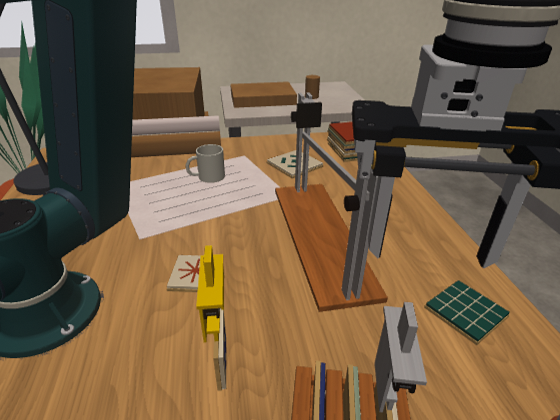

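```bash
python3 - <<'E'
from h import *
np.set_printoptions(precision=4,suppress=True)
W=pickle.load(open("wrist1.pkl","rb"))
C=np.array([onz(W,p,.202) for p in [(263,152),(294.5,152),(295.5,244),(264,244)]]);print(C,C.mean(0))
print(np.degrees(np.arctan2(*(C[0]-C[3])[[1,0]])),np.degrees(np.arctan2(*(C[1]-C[2])[[1,0]])))
im=cv2.resize(W["color"][140:260,240:320,::-1],None,fx=5,fy=5,interpolation=cv2.INTER_CUBIC);cv2.imwrite("pics/w1c.png",np.clip(im*1.4,0,255).astype('uint8'))
# rail line from planes
d=pickle.load(open("s0.pkl","rb"));S,D=d["scene"],d["side"]
# scene: centre of top face: u=245 ->222.6 ; u=365 -> 264.6 ; side: top face left edge/right edge by row
e1,_=ray(S,(0,0));n1=np.cross(ray(S,(245,222.6))[1],ray(S,(365,264.6))[1])
# side bright = lit face
e2,_=ray(D,(0,0));n2=np.cross(ray(D,(311.8,140))[1],ray(D,(343.0,170))[1])
dr=np.cross(n1,n2);dr/=np.linalg.norm(dr);dr*=np.sign(dr[1])
p=np.linalg.lstsq(np.array([n1,n2,[0,1,0]]),np.array([n1@e1,n2@e2,.15]),rcond=None)[0]
print("rail pt at y=.15",p,"dir",dr, "slope",np.arcsin(-dr[2]),"yaw",np.degrees(np.arctan2(dr[1],dr[0])))
p2=p+dr*(.07-.15)/dr[1];print(p2)
E
```

```text
[[ 0.551  -0.2595  0.202 ]
 [ 0.5828 -0.2688  0.202 ]
 [ 0.5566 -0.3698  0.202 ]
 [ 0.5219 -0.3597  0.202 ]] [ 0.553  -0.3144  0.202 ]
73.81641963303251 75.47454457891676
rail pt at y=.15 [0.5855 0.15   0.2183] dir [-0.0277  0.9887 -0.1475] slope 0.14808933940758479 yaw 91.60446515407693
[0.5878 0.07   0.2302]
```

View pics/w1c.png

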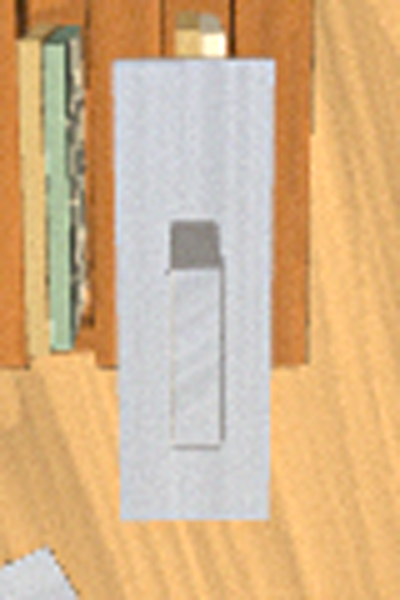

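The wrist view puts the cap centre at (0.553, -0.314) with yaw 74.5°, which agrees with the other two views. The tab shows at pixel (279,209). The rail line by two views passes (0.5855, 0.15, 0.218) with slope 0.148 and yaw 91.6°, within ±12 mm of the nominal height. Next I descend.

```bash
python3 - <<'E'
from h import *
from bench import robot
o=robot.get_obs();print(o["time"],o["tool_pos"],o["ee_rot"],o["wrist_force"])
p0=np.array(o["tool_pos"]);t=np.array([.552,-.314,.2095])
way=[(p0+(t-p0)*[min(1,i/3),min(1,i/3),i/6],down(-.278)) for i in range(1,7)]+[(t,down(-.278))]*2
plan(way,[-1]*6+[1]*2)
E
```

```text
2.3 [ 0.55032073 -0.31079512  0.33291667] [-3.13763284  0.00536406 -0.28169359] [0.4102084  0.48480508 0.26136304]
{"delta_pos":[[0.9, 1.0, 20.6], [0.9, 0.8, 20.5], [0.8, 0.9, 20.6], [0.0, -0.0, 20.6], [0.0, -0.0, 20.5], [0.0, -0.0, 20.6], [0.0, -0.0, 0.0], [0.0, -0.0, 0.0]],"rotation":[[-0.004, 0.005, -0.004], [0.0, 0.0, 0.0], [0.0, 0.0, 0.0], [0.0, 0.0, 0.0], [0.0, 0.0, 0.0], [0.0, 0.0, 0.0], [0.0, 0.0, 0.0], [0.0, 0.0, 0.0]],"claw":[-1, -1, -1, -1, -1, -1, 1, 1]}
```

```bash
python3 -m handwheel '{"delta_pos":[[0.9,1,20],[0.9,0.8,20],[0.8,0.9,20],[0,0,20],[0,0,20],[0,0,19],[0,0,0],[0,0,0]],"rotation":[[0,0,-0.003],[0,0,0],[0,0,0],[0,0,0],[0,0,0],[0,0,0],[0,0,0],[0,0,0]],"claw":[-1,-1,-1,-1,-1,-1,-1,-1]}'
python3 - <<'E'
from h import *
from bench import robot
for i in range(3):
    s=robot.snapshot("wrist")
    o=robot.get_obs();print(o["time"],o["tool_pos"],o["ee_rot"],o["wrist_force"])
cv2.imwrite("pics/w2.png",s["color"][:,:,::-1])
cv2.imwrite("pics/s2.png",robot.snapshot("side")["color"][:,:,::-1])
E
```

```text
time: 3.3
tool_pos: [0.5523, -0.3114, 0.2188]
ee_rot: [-3.14, -0.002, -0.275]
wrist_force: [-0.8, -0.4, 0.9]
width: 0.0936
3.35 [ 0.55251402 -0.31169575  0.21926239] [-3.14022564e+00 -2.54414357e-03 -2.75711060e-01] [-0.99081655  0.15103042 -0.00567319]
3.4 [ 0.55257842 -0.31181251  0.21929991] [-3.14025365e+00 -2.73583403e-03 -2.75842408e-01] [0.17052012 0.57408751 0.14691721]
3.45 [ 0.55255099 -0.3118644   0.21919588] [-3.14023139e+00 -2.60153442e-03 -2.75924113e-01] [ 0.16021594 -0.34529359  0.03347252]
```

View pics/s2.png

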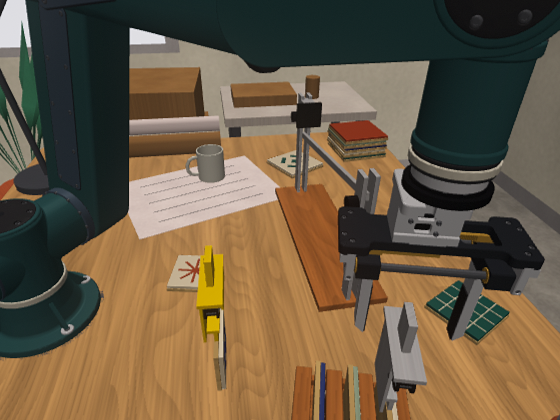

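View pics/w2.png

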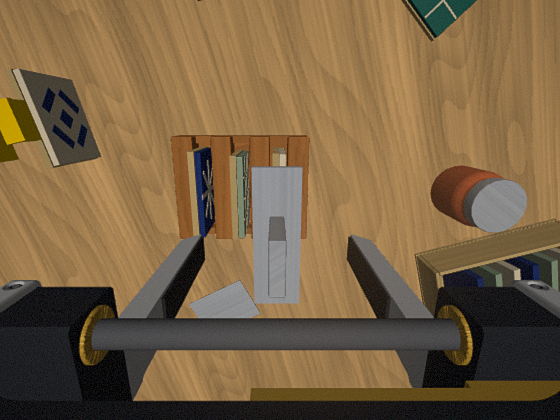

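```bash
python3 - <<'E'
from h import *
from bench import robot
W=robot.snapshot("wrist");D=robot.snapshot("side");o=robot.get_obs()
p=np.array(o["tool_pos"]);R=Ro.from_euler('xyz',o["ee_rot"]);print(o["time"],p)
for s in (W,D):
    print([proj(s,p+R.apply([x,y,0])).round() for x in(-.047,0,.047) for y in (-.008,.008)])
    print("tab top ends",[proj(s,np.array([.552+k*.018*.272,-.314+k*.018*.962,.247])).round() for k in (-1,1)])
C=np.array([onz(W,q,.202) for q in [(251.5,167),(302.5,167),(299,303),(252.5,303)]]);print(C,C.mean(0))
T=np.array([onz(W,q,.247) for q in [(269,245),(286,245),(285,297),(269,297)]]);print(T,T.mean(0))
E
```

```text
3.6 [ 0.55234358 -0.31185895  0.21851314]
[array([204., 235.]), array([206., 258.]), array([276., 235.]), array([276., 258.]), array([348., 235.]), array([346., 258.])]
tab top ends [array([277., 298.]), array([277., 241.])]
[array([363., 319.]), array([364., 330.]), array([404., 323.]), array([406., 334.]), array([446., 327.]), array([449., 338.])]
tab top ends [array([413., 326.]), array([408., 301.])]
[[ 0.55025351 -0.25911558  0.202     ]
 [ 0.58301544 -0.2684004   0.202     ]
 [ 0.55457176 -0.36856811  0.202     ]
 [ 0.52041451 -0.35885261  0.202     ]] [ 0.5520638  -0.31373418  0.202     ]
[[ 0.55210733 -0.29784381  0.247     ]
 [ 0.56118632 -0.30042188  0.247     ]
 [ 0.55196906 -0.331997    0.247     ]
 [ 0.54295828 -0.32943449  0.247     ]] [ 0.55205525 -0.31492429  0.247     ]
```

Fingers straddle the tab, which measures (0.552, -0.3145). I need 2.5 mm along the tool's y and 8 mm down, then close.

```bash
python3 -m handwheel '{"delta_pos":[[0,2.5,4],[0,0,4.5],[0,0,0],[0,0,0],[0,0,0],[0,0,0],[0,0,0],[0,0,0]],"rotation":[[0,0,0],[0,0,0],[0,0,0],[0,0,0],[0,0,0],[0,0,0],[0,0,0],[0,0,0]],"claw":[-1,-1,1,1,1,1,1,1]}'
```

```text
time: 4.6
tool_pos: [0.5514, -0.3141, 0.2094]
ee_rot: [-3.14, -0.001, -0.276]
wrist_force: [0.4, -0.3, 0.2]
width: 0.0374
```

```bash
python3 -m handwheel '{"delta_pos":[[0,0,0],[0,0,0],[0,0,0],[0,0,0],[0,0,0],[0,0,-8],[0,0,-14],[0,0,-14]],"rotation":[[0,0,0],[0,0,0],[0,0,0],[0,0,0],[0,0,0],[0,0,0],[0,0,0],[0,0,0]],"claw":[1,1,1,1,1,1,1,1]}'
python3 -m handwheel '{"delta_pos":[[0,0,-14],[0,0,-14],[0,0,-14],[0,0,-14],[0,0,-14],[0,0,-14],[0,0,0],[0,0,0]],"rotation":[[0,0,0],[0,0,0],[0,0,0],[0,0,0],[0,0,0],[0,0,0],[0,0,0],[0,0,0]],"claw":[1,1,1,1,1,1,1,1]}'
python3 - <<'E'
from h import *
from bench import robot
o=robot.get_obs();print(o["tool_pos"],o["ee_rot"],o["wrist_force"],o["width"])
cv2.imwrite("pics/s3.png",robot.snapshot("side")["color"][:,:,::-1])
cv2.imwrite("pics/c3b.png",robot.snapshot("scene")["color"][:,:,::-1])
E
```

```text
time: 5.6
tool_pos: [0.5514, -0.3141, 0.2462]
ee_rot: [-3.14, -0.0, -0.276]
wrist_force: [0.5, 0.4, -3.9]
width: 0.01
time: 6.6
tool_pos: [0.5513, -0.3142, 0.3288]
ee_rot: [-3.139, 0.0, -0.276]
wrist_force: [0.7, -0.1, -4.2]
width: 0.0098
[ 0.55130115 -0.31419556  0.32882917] [-3.13922356e+00  3.45814328e-04 -2.75984323e-01] [ 0.70184273 -0.06644758 -4.15001948] 0.009831010449088417
```

View pics/s3.png

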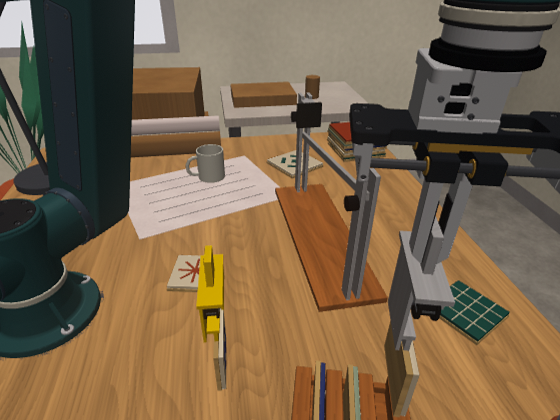

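View pics/c3b.png

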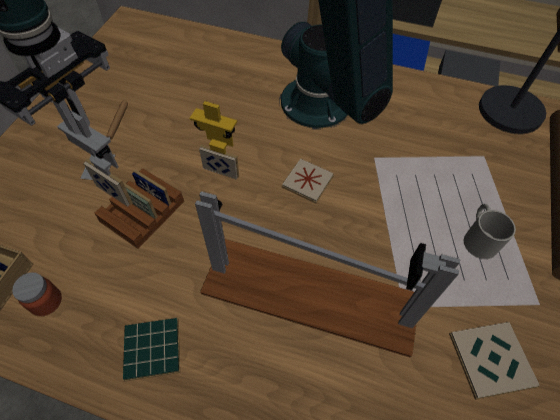

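```bash
python3 - <<'E'
from h import *
from bench import robot
d=pickle.load(open("s0.pkl","rb"));S,D=d["scene"],d["side"]
print("yellow tab tri",tri(S,(211,104),D,(208,250)))
print("knob tri",tri(S,(219,205),D,(351,203)))
o=robot.get_obs();p0=np.array(o["tool_pos"]);R0=Ro.from_euler('xyz',o["ee_rot"]);print(p0)
from scipy.interpolate import interp1d
key=np.array([[*p0],[.49,-.20,.33],[.49,.079,.33],[.49,.079,.29]])
f=interp1d([0,4.,13.,15],key,axis=0)
s=[.5,1.3,2.2,3.1,4,5,6.1,7.2,8.3,9.4,10.5,11.6,12.4,13,14,15]
w=[(f(t),down(-.276+.304*min(1,t/12),-.148*min(1,max(0,(t-5)/8)))) for t in s]
p,R=plan(w[:8],[1]*8,p0,R0);p,R=plan(w[8:],[1]*8,p,R);print(p)
E
```

```text
yellow tab tri (array([ 0.33302572, -0.16316791,  0.24128233]), np.float64(5.4599403822376495e-05))
knob tri (array([ 0.56749524, -0.05131822,  0.22709984]), np.float64(0.00964445218490051))
[ 0.55114686 -0.31409618  0.32824292]
{"delta_pos":[[-11.2, -11.6, -0.2], [-17.8, -18.9, -0.3], [-19.5, -21.6, -0.4], [-19.0, -22.1, -0.4], [-18.6, -22.4, -0.4], [-5.4, -30.5, -0.0], [-5.0, -33.8, -0.0], [-4.2, -33.8, -0.7]],"rotation":[[-0.003, 0.001, -0.013], [0.0, 0.0, -0.02], [0.0, 0.0, -0.023], [0.0, 0.0, -0.022], [0.0, 0.0, -0.023], [0.0, 0.0, -0.026], [-0.02, 0.001, -0.027], [-0.02, 0.001, -0.028]],"claw":[1, 1, 1, 1, 1, 1, 1, 1]}
{"delta_pos":[[-3.2, -33.9, -1.4], [-2.2, -34.0, -2.1], [-1.3, -34.0, -2.7], [-0.3, -33.9, -3.5], [0.4, -24.6, -3.0], [0.5, -18.4, -2.5], [-0.0, -3.0, 19.7], [-0.0, -2.9, 19.8]],"rotation":[[-0.021, 0.001, -0.028], [-0.02, 0.002, -0.028], [-0.02, 0.003, -0.028], [-0.021, 0.003, -0.027], [-0.015, 0.001, -0.01], [-0.011, -0.0, -0.0], [0.0, -0.0, -0.0], [0.0, -0.0, -0.0]],"claw":[1, 1, 1, 1, 1, 1, 1, 1]}
[0.49000939 0.07898124 0.29002121]
```

```bash
python3 -m handwheel '{"delta_pos":[[-11,-11.5,0],[-18,-19,0],[-19.5,-21.5,0],[-19,-22,-0.5],[-18.5,-22.5,-0.5],[-5.5,-30.5,0],[-5,-34,0],[-4,-34,-0.5]],"rotation":[[-0.002,0,-0.013],[0,0,-0.02],[0,0,-0.023],[0,0,-0.022],[0,0,-0.023],[0,0,-0.026],[-0.02,0,-0.027],[-0.02,0,-0.028]],"claw":[1,1,1,1,1,1,1,1]}'
python3 -m handwheel '{"delta_pos":[[-3,-34,-1.5],[-2,-34,-2],[-1.5,-34,-2.5],[-0.5,-34,-3.5],[0.5,-24.5,-3],[0.5,-18.5,-2.5],[0,-3,19.5],[0,-3,19.5]],"rotation":[[-0.02,0.001,-0.028],[-0.02,0.002,-0.028],[-0.02,0.003,-0.028],[-0.021,0.003,-0.027],[-0.015,0.001,-0.01],[-0.011,0,0],[0,0,0],[0,0,0]],"claw":[1,1,1,1,1,1,1,1]}'
python3 - <<'E'
from h import *
from bench import robot
d={n:robot.snapshot(n) for n in ("side","scene")}
o=robot.get_obs();print(o["time"],o["tool_pos"],o["ee_rot"],o["wrist_force"],o["width"])
R=Ro.from_euler('xyz',o["ee_rot"]).as_matrix();print(R, "wheels pt",np.array(o["tool_pos"])+R[:,2]*.0434)
pickle.dump(d,open("s4.pkl","wb"))
for n in d: cv2.imwrite(f"pics/{n}4.png",d[n]["color"][:,:,::-1])
E
```

```text
time: 7.7
tool_pos: [0.4899, -0.0997, 0.3296]
ee_rot: [3.101, 0.001, -0.094]
wrist_force: [-0.6, -0.2, -3.3]
width: 0.0099
time: 8.7
tool_pos: [0.4902, 0.0802, 0.2897]
ee_rot: [2.995, 0.001, 0.029]
wrist_force: [0.5, -0.7, -4.3]
width: 0.0098
8.8 [0.48897316 0.07971239 0.28735408] [2.99462769 0.00726964 0.0281056 ] [-0.33356699 -0.12056896 -5.07192541] 0.009691624589769306
[[ 0.99957865  0.02886307 -0.00307322]
 [ 0.02810116 -0.98879948 -0.14658075]
 [-0.00726957  0.14643263 -0.98919393]] wheels pt [0.48883978 0.07335078 0.24442307]
```

View pics/side4.png

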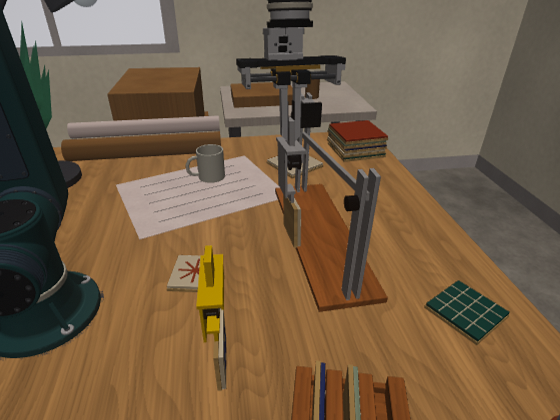

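View pics/scene4.png

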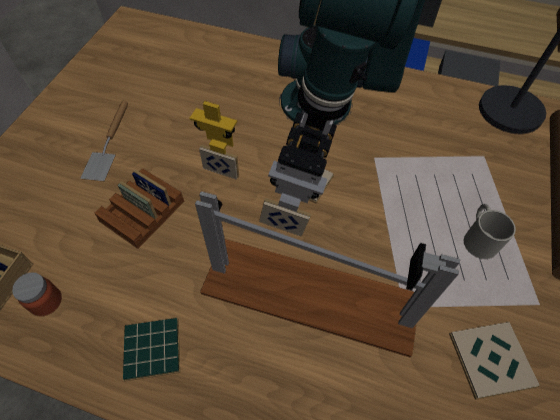

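```bash
python3 - <<'E'
from h import *
d=pickle.load(open("s4.pkl","rb"))
def crop(n,x,y,w,h,f,o):
    c=cv2.resize(d[n]["color"][y:y+h,x:x+w,::-1],None,fx=f,fy=f,interpolation=cv2.INTER_CUBIC)
    cv2.imwrite("pics/"+o,np.clip(c*1.7,0,255).astype('uint8'))
crop("scene",240,130,120,120,5,"c5.png");crop("side",260,100,80,160,3.7,"c6.png")
E
```

```text
(no output)
```

View pics/c5.png

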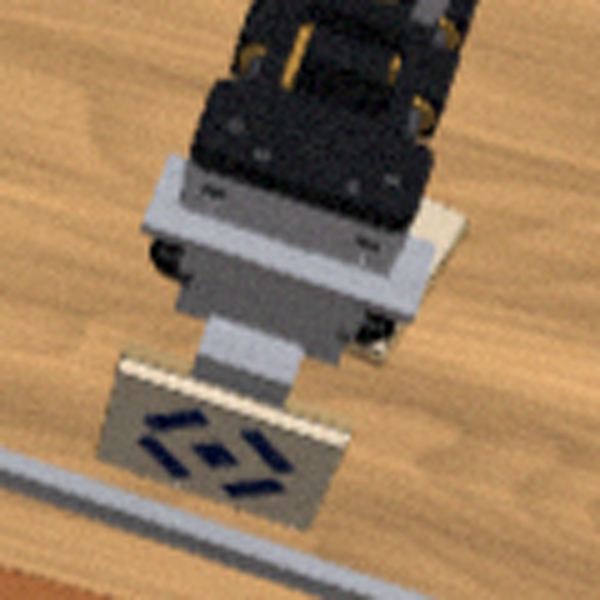

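View pics/c6.png

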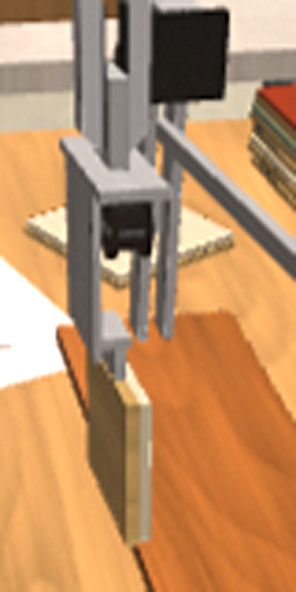

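```bash
python3 - <<'E'
from h import *
d=pickle.load(open("s4.pkl","rb"));S,D=d["scene"],d["side"]
R=down(.028,-.147).as_matrix();W=np.array([.4895,.0735,.2453])
hx,hy,hz=-R[:,1],-R[:,0],-R[:,2]
P=lambda x,y,z:W+hx*x+hy*y+hz*(z-.158)
for n,p in dict(capFL=(-.052,-.017,.194),capFR=(.052,-.017,.194),boardTL=(-.05,-.01,.082),boardTR=(.05,-.01,.082)).items(): print(n,(proj(S,P(*p))-[240,130])*5+2,(proj(D,P(*p))-[260,100])*3.7+1.5)
E
```

```text
capFL [137.62107094 220.48542612] [168.47225631 188.41944898]
capFR [411.79687738 314.8186377 ] [119.65058347 133.8460621 ]
boardTL [110.88451297 366.51242402] [151.41230214 404.14340567]
boardTR [344.73981012 447.66000006] [108.87737906 331.34007157]
```

```bash
python3 -m handwheel '{"delta_pos":[[12,0,-4],[15,0,0],[15,0,0],[15,0,0],[13,0,0],[0,0,0],[0,0,0],[0,0,0]],"rotation":[[0,0,0],[0,0,0],[0,0,0],[0,0,0],[0,0,0],[0,0,0],[0,0,0],[0,0,0]],"claw":[1,1,1,1,1,1,1,1]}'
python3 - <<'E'
from h import *
from bench import robot
d={n:robot.snapshot(n) for n in ("side","scene")}
o=robot.get_obs();print(o["time"],o["tool_pos"],o["ee_rot"],o["wrist_force"],o["width"])
R=Ro.from_euler('xyz',o["ee_rot"]).as_matrix();print("wheels pt",np.array(o["tool_pos"])+R[:,2]*.0434)
pickle.dump(d,open("s5.pkl","wb"))
c=cv2.resize(d["side"]["color"][70:270,250:400,::-1],None,fx=3,fy=3,interpolation=cv2.INTER_CUBIC);cv2.imwrite("pics/c7.png",np.clip(c*1.5,0,255).astype('uint8'))
E
```

```text
time: 9.8
tool_pos: [0.5601, 0.082, 0.2948]
ee_rot: [2.995, 0.001, 0.028]
wrist_force: [1.3, -0.7, -3.7]
width: 0.0097
9.9 [0.56011343 0.08206167 0.29489229] [2.99473426e+00 3.71058998e-04 2.76189120e-02] [-0.10579503 -0.76263819 -4.21638631] 0.009644204885047195
wheels pt [0.56027289 0.07571289 0.25195946]
```

View pics/c7.png

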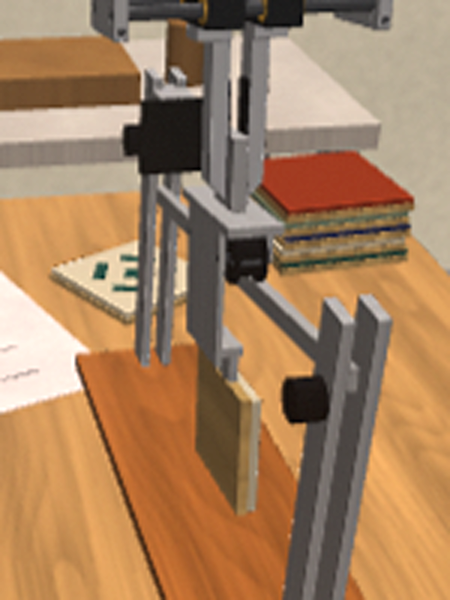

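The picture shows the rail passing between the wheels (crop 245,260) and the hook's foot (230,360), with no contact. I shift in the remaining 27 mm.

```bash
python3 -m handwheel '{"delta_pos":[[7,0,0],[7,0,0],[7,0,0],[6.5,0,0],[0,0,2],[0,0,2],[0,0,0],[0,0,0]],"rotation":[[0,0,0],[0,0,0],[0,0,0],[0,0,0],[0,0,0],[0,0,0],[0,0,0],[0,0,0]],"claw":[1,1,1,1,1,1,1,1]}'
python3 - <<'E'
from h import *
from bench import robot
d={n:robot.snapshot(n) for n in ("side","scene")}
o=robot.get_obs();print(o["time"],o["tool_pos"],o["ee_rot"],o["wrist_force"],o["wrist_torque"],o["width"])
R=Ro.from_euler('xyz',o["ee_rot"]).as_matrix();print("wheels pt",np.array(o["tool_pos"])+R[:,2]*.0434)
pickle.dump(d,open("s6.pkl","wb"))
c=cv2.resize(d["side"]["color"][70:220,260:390,::-1],None,fx=4,fy=4,interpolation=cv2.INTER_CUBIC);cv2.imwrite("pics/c8.png",np.clip(c*1.5,0,255).astype('uint8'))
c=cv2.resize(d["scene"]["color"][140:270,230:360,::-1],None,fx=4,fy=4,interpolation=cv2.INTER_CUBIC);cv2.imwrite("pics/c9.png",np.clip(c*1.5,0,255).astype('uint8'))
E
```

```text
time: 10.9
tool_pos: [0.5878, 0.0822, 0.2907]
ee_rot: [2.995, 0.001, 0.027]
wrist_force: [0.1, -0.8, -2.8]
width: 0.0096
11.0 [0.58786897 0.08218579 0.29074486] [2.99470538e+00 5.61571315e-04 2.74807324e-02] [ 0.07359063  0.52288033 -4.12759605] [0.17773444 0.11237006 0.04342471] 0.00974444151833807
wheels pt [0.5880194  0.07583552 0.24781222]
```

View pics/c8.png

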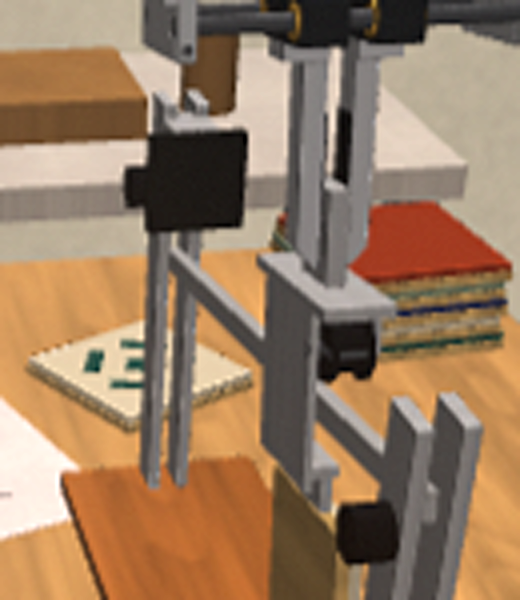

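View pics/c9.png

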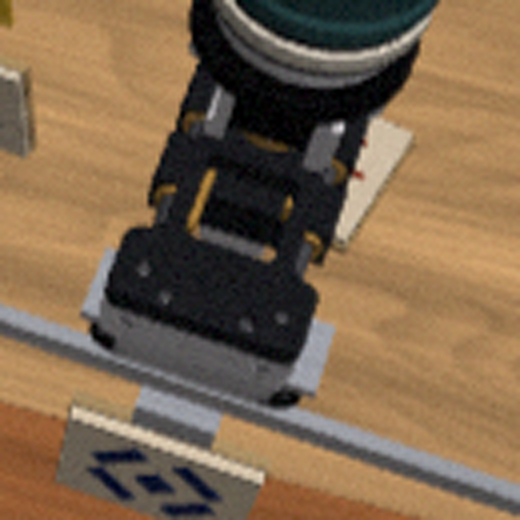

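```bash
python3 -m handwheel '{"delta_pos":[[0,0,2],[0,0,2],[0,0,2],[0,0,1.5],[0,0,1.5],[0,0,1],[0,0,1],[0,0,0]],"rotation":[[0,0,0],[0,0,0],[0,0,0],[0,0,0],[0,0,0],[0,0,0],[0,0,0],[0,0,0]],"claw":[1,1,1,1,1,1,1,1]}'
python3 - <<'E'
from h import *
from bench import robot
s=robot.snapshot("side")
o=robot.get_obs();print(o["time"],o["tool_pos"],o["ee_rot"],o["wrist_force"],o["wrist_torque"],o["width"])
c=cv2.resize(s["color"][100:200,300:390,::-1],None,fx=6,fy=6,interpolation=cv2.INTER_CUBIC);cv2.imwrite("pics/c10.png",np.clip(c*1.5,0,255).astype('uint8'))
E
```

```text
time: 12.0
tool_pos: [0.588, 0.0805, 0.2796]
ee_rot: [2.995, 0.001, 0.027]
wrist_force: [-0.8, -0.5, -4.1]
width: 0.0097
12.05 [0.58799409 0.08052872 0.2796216 ] [2.99467004e+00 8.96447167e-04 2.74048147e-02] [-0.07771543  0.11176533 -3.288401  ] [ 0.10143661  0.07258755 -0.02070327] 0.009662140540236355
```

View pics/c10.png

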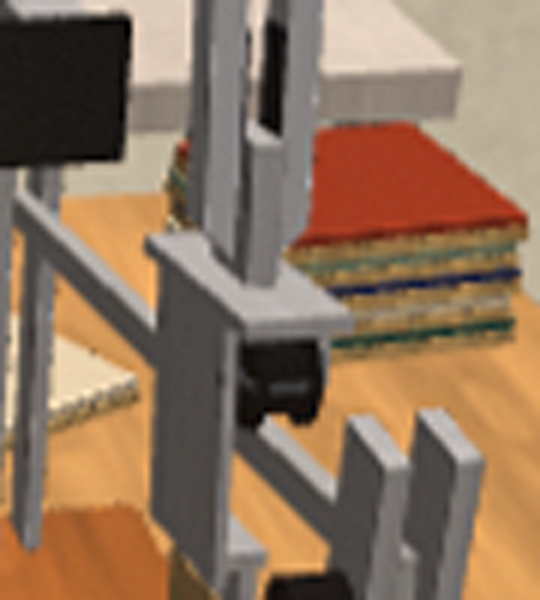

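```bash
python3 - <<'E'
from h import *
from bench import robot
s=robot.snapshot("side");o=robot.get_obs()
p=np.array(o["tool_pos"]);R=Ro.from_euler('xyz',o["ee_rot"]).as_matrix();hx,hy,hz=-R[:,1],-R[:,0],-R[:,2]
W=p-hz*.0434;print(W)
c=lambda q:((proj(s,q)-[300,100])*6+2.5).round(1)
for y in(-.011,-.007,.007,.011): print("flange near bottom",y,c(W-hx*.032+hy*y-hz*.004))
rd=np.array([-.0277,.9887,-.1475]);r0=np.array([.5855,.15,.2183])
for yy in (.0,.02,.03,.04,.05): 
    q=r0+rd*(yy-.15)/rd[1];print("rail",yy,c(q+hy*.004),c(q-hy*.004))
g=s["color"].mean(2)
for r in range(172,182): print(r,g[r,330:372].astype(int))
E
```

```text
[0.58815684 0.074186   0.23676802]
flange near bottom -0.011 [304.6 418.2]
flange near bottom -0.007 [292.3 419.3]
flange near bottom 0.007 [249.3 422.9]
flange near bottom 0.011 [236.9 423.9]
rail 0.0 [303.8 477.8] [329.6 475.5]
rail 0.02 [280.4 454.9] [305.5 452.7]
rail 0.03 [269.1 443.8] [294.  441.7]
rail 0.04 [258.1 433.1] [282.7 431. ]
rail 0.05 [247.3 422.6] [271.6 420.6]
172 [ 46  49  48  47  48  46  53  79  75  49  44  43  41  81 116 118 117 116
 108  98  97  98  97  95  93  94  99  65  46  55 116 125 124 122 121 106
 107 111  97  54  46  42]
173 [ 49  48  49  48  48  47  54  78  74  50  46  47  46  49  80 116 119 118
 115 107  98  96  95  94  95  95  96  65  48  40  69 122 123 121 124 115
 107 112  90  53  47  47]
174 [ 48  49  48  49  48  46  54  78  74  48  45  46  46  45  48  81 105 118
 119 116 108  97  95  94  95  96  99  60  47  45  43  79 121 123 123 123
 114 111  75  49  48  48]
175 [ 48  49  48  47  47  46  53  78  83  68  48  45  47  47  45  49  63 102
 118 119 117 107  95  94  94  97  92  54  46  48  45  46  90 127 126 126
 126 110  68  46  47  48]
176 [ 47  49  
[... 341 characters left out ...]
 [ 49  49  48  48  48  46  61  77  92 107 108  98  71  48  47  46  48  46
  45  63 103 120 119 118 110  99  76  50  48  48  47  48  47  40  83  90
  86  81  68  50  46  48]
179 [ 48  49  48  48  47  46  60  77  92 107 109 106  97  71  48  46  47  48
  46  44  63 104 120 121 119 112  71  48  47  48  47  48  48  44  70  76
  75  73  60  48  48  48]
180 [ 48  49  48  48  47  46  66  78  91 107 108 106 103  97  70  48  47  48
  47  47  44  63 104 119 121 122  73  48  47  48  47  49  49  45  74  78
  76  73  54  47  47  48]
181 [ 48  49  48  48  48  46  68  78  95 107 107 107 103 102  98  72  48  47
  48  48  47  45  62 104 121 125  66  46  48  47  47  48  48  51  75  77
  74  76  51  47  47  48]
```

Gap to the visually estimated rail is about 7 mm, with the rail centred between the flanges within about 1 mm. I correct -0.8 mm in x and continue down slowly.

```bash
python3 -m handwheel '{"delta_pos":[[-0.8,0,1],[0,0,0.5],[0,0,0.5],[0,0,0.5],[0,0,0.5],[0,0,0.5],[0,0,0.5],[0,0,0]],"rotation":[[0,0,0],[0,0,0],[0,0,0],[0,0,0],[0,0,0],[0,0,0],[0,0,0],[0,0,0]],"claw":[1,1,1,1,1,1,1,1]}'
python3 - <<'E'
from bench import robot
for i in range(3):
    o=robot.get_obs();print(o["time"],o["tool_pos"],o["wrist_force"],o["wrist_torque"]);robot.snapshot("wrist")
E
```

```text
time: 13.1
tool_pos: [0.5872, 0.08, 0.2756]
ee_rot: [2.995, 0.001, 0.027]
wrist_force: [0.2, 0.2, -4.0]
width: 0.0098
13.1 [0.58718484 0.07995479 0.27563401] [ 0.1560152   0.2184423  -3.97269008] [0.17306393 0.09456046 0.04656084]
13.15 [0.58721444 0.07993008 0.27568262] [-0.55598898  0.32796986 -2.98706925] [ 0.15785584  0.05827534 -0.00288827]
13.2 [0.58721004 0.07993891 0.27571474] [-0.20829377 -0.46552254 -4.35624231] [ 0.1281943   0.09571128 -0.01352366]
```

Not touching yet (about -4 N). I continue in 0.4 mm rows.

```bash
cat > f.py <<'E'
from bench import robot
import numpy as np
F=[]
for i in range(3):
    o=robot.get_obs();F.append(np.r_[o["wrist_force"],o["wrist_torque"]]);robot.snapshot("wrist")
print(o["time"],o["tool_pos"].round(4),o["ee_rot"].round(4),np.mean(F,0).round(2))
E
python3 -m handwheel '{"delta_pos":[[0,0,0.5],[0,0,0.5],[0,0,0.4],[0,0,0.3],[0,0,0.3],[0,0,0],[0,0,0],[0,0,0]],"rotation":[[0,0,0],[0,0,0],[0,0,0],[0,0,0],[0,0,0],[0,0,0],[0,0,0],[0,0,0]],"claw":[1,1,1,1,1,1,1,1]}'; python3 f.py
```

```text
time: 14.25
tool_pos: [0.5872, 0.0797, 0.2737]
ee_rot: [2.995, 0.001, 0.027]
wrist_force: [-0.0, 0.0, -3.4]
width: 0.01
14.35 [0.5872 0.0797 0.2737] [2.9947e+00 8.0000e-04 2.7400e-02] [-0.12 -0.15 -3.55  0.16  0.04 -0.02]
```

```bash
python3 -m handwheel '{"delta_pos":[[0,0,0.5],[0,0,0.3],[0,0,0.2],[0,0,0],[0,0,0],[0,0,0],[0,0,0],[0,0,0]],"rotation":[[0,0,0],[0,0,0],[0,0,0],[0,0,0],[0,0,0],[0,0,0],[0,0,0],[0,0,0]],"claw":[1,1,1,1,1,1,1,1]}'; python3 f.py
```

```text
time: 15.4
tool_pos: [0.5872, 0.0795, 0.2729]
ee_rot: [2.995, 0.001, 0.027]
wrist_force: [0.1, 0.1, -2.1]
width: 0.0097
15.5 [0.5872 0.0795 0.2729] [2.9947e+00 7.0000e-04 2.7400e-02] [-0.25  0.06 -1.83  0.12  0.14 -0.04]
```

Contact: the reading went from -4.0 N to -1.8 N. I press slightly further so both wheels seat.

```bash
python3 -m handwheel '{"delta_pos":[[0,0,0.3],[0,0,0.2],[0,0,0],[0,0,0],[0,0,0],[0,0,0],[0,0,0],[0,0,0]],"rotation":[[0,0,0],[0,0,0],[0,0,0],[0,0,0],[0,0,0],[0,0,0],[0,0,0],[0,0,0]],"claw":[1,1,1,1,1,1,1,1]}'; python3 f.py
python3 - <<'E'
from h import *
from bench import robot
s=robot.snapshot("side")
c=cv2.resize(s["color"][100:200,300:390,::-1],None,fx=6,fy=6,interpolation=cv2.INTER_CUBIC);cv2.imwrite("pics/c11.png",np.clip(c*1.5,0,255).astype('uint8'))
s=robot.snapshot("scene")
c=cv2.resize(s["color"][140:270,230:360,::-1],None,fx=4,fy=4,interpolation=cv2.INTER_CUBIC);cv2.imwrite("pics/c12.png",np.clip(c*1.5,0,255).astype('uint8'))
E
```

```text
time: 16.55
tool_pos: [0.5873, 0.0795, 0.2727]
ee_rot: [2.995, 0.0, 0.027]
wrist_force: [-1.1, 0.8, 3.6]
width: 0.0098
16.65 [0.5873 0.0795 0.2727] [2.9948e+00 1.0000e-04 2.7500e-02] [-2.34  1.41  3.92  0.06  0.39 -0.09]
```

View pics/c11.png

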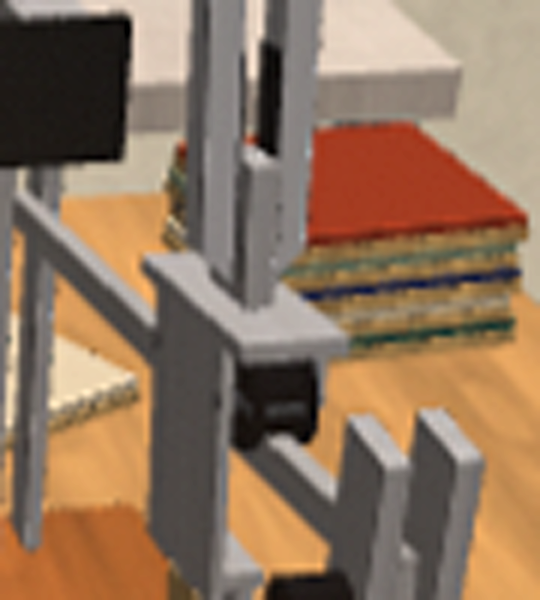

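View pics/c12.png

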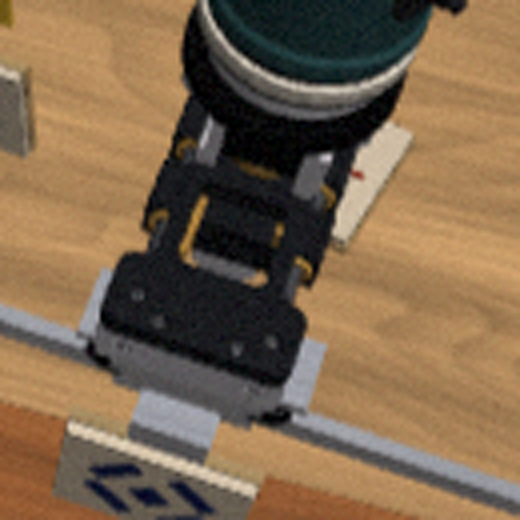

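Contact force is about 8 N. The wheel point is now at z = 0.2298, which matches the visually found rail height. The picture shows the near wheel (crop 275,405) sitting on the rail, so I release.

```bash
python3 -m handwheel '{"delta_pos":[[0,0,0],[0,0,0],[0,0,0],[0,0,0],[0,0,0],[0,0,0],[0,0,0],[0,0,0]],"rotation":[[0,0,0],[0,0,0],[0,0,0],[0,0,0],[0,0,0],[0,0,0],[0,0,0],[0,0,0]],"claw":[-1,-1,-1,-1,-1,-1,-1,-1]}'; python3 f.py
python3 - <<'E'
from h import *
from bench import robot
for n in ("side","scene"):
    s=robot.snapshot(n);cv2.imwrite(f"pics/{n}7.png",s["color"][:,:,::-1])
E
```

```text
time: 17.8
tool_pos: [0.5872, 0.0794, 0.2723]
ee_rot: [2.995, 0.001, 0.027]
wrist_force: [1.3, 0.6, 0.0]
width: 0.0861
17.9 [0.5872 0.0794 0.2723] [2.9947e+00 8.0000e-04 2.7500e-02] [ 0.58  0.07 -0.07  0.01  0.06 -0.  ]
```

View pics/side7.png

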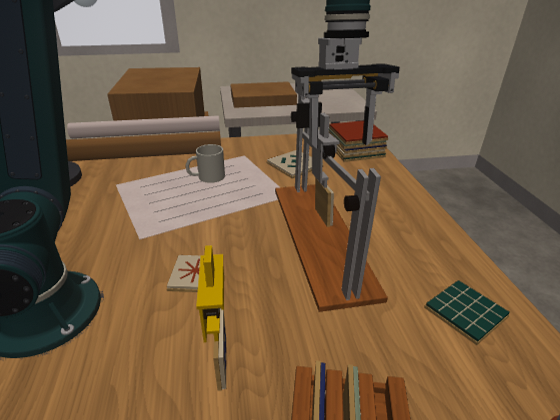

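View pics/scene7.png

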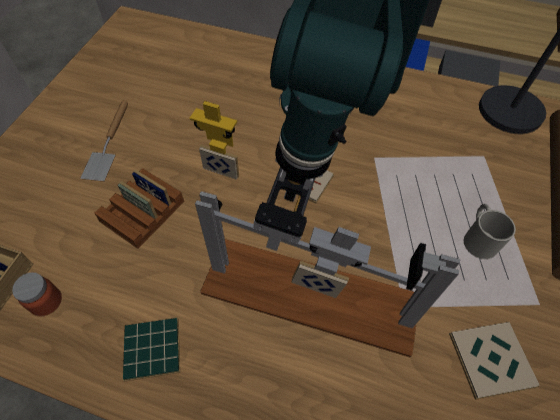

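It is rolling: in the scene view the cap is at (338,250), moving towards the stop at (417,266). I lift the tool clear while it rolls, which also lets time pass.

```bash
python3 -m handwheel '{"delta_pos":[[0,0,-5],[0,0,-15],[0,0,-20],[0,0,-20],[0,0,-20],[0,0,-20],[0,0,0],[0,0,0]],"rotation":[[0,0,0],[0,0,0],[0,0,0],[0,0,0],[0,0,0],[0,0,0],[0,0,0],[0,0,0]],"claw":[-1,-1,-1,-1,-1,-1,-1,-1]}'
python3 -m handwheel '{"delta_pos":[[0,0,0],[0,0,0],[0,0,0],[0,0,0],[0,0,0],[0,0,0],[0,0,0],[0,0,0]],"rotation":[[0,0,0],[0,0,0],[0,0,0],[0,0,0],[0,0,0],[0,0,0],[0,0,0],[0,0,0]],"claw":[-1,-1,-1,-1,-1,-1,-1,-1]}'
python3 - <<'E'
from h import *
from bench import robot
s=robot.snapshot("scene");c1=s["color"]
pickle.dump({"scene":s,"side":robot.snapshot("side")},open("s8.pkl","wb"))
cv2.imwrite("pics/scene8.png",c1[:,:,::-1])
cv2.imwrite("pics/s8c.png",np.clip(cv2.resize(c1[180:340,300:480,::-1],None,fx=4,fy=3.7,interpolation=cv2.INTER_CUBIC)*1.4,0,255).astype('uint8'))
E
```

```text
time: 19.05
tool_pos: [0.5869, 0.0941, 0.3709]
ee_rot: [2.995, 0.001, 0.028]
wrist_force: [-0.2, -0.9, -1.3]
width: 0.0939
time: 20.05
tool_pos: [0.5869, 0.0941, 0.3712]
ee_rot: [2.995, 0.001, 0.027]
wrist_force: [0.4, 0.3, -0.3]
width: 0.094
```

View pics/s8c.png

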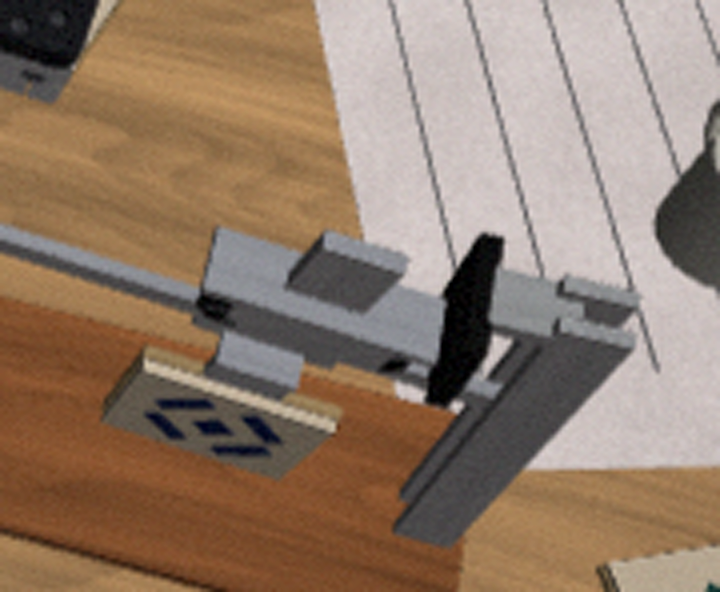

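It lies against the stop: the cap's end meets the black face at crop (440,320). I check that it is at rest and where the tab is.

```bash
python3 -m handwheel '{"delta_pos":[[0,0,0],[0,0,0],[0,0,0],[0,0,0],[0,0,0],[0,0,0],[0,0,0],[0,0,0]],"rotation":[[0,0,0],[0,0,0],[0,0,0],[0,0,0],[0,0,0],[0,0,0],[0,0,0],[0,0,0]],"claw":[-1,-1,-1,-1,-1,-1,-1,-1]}'
python3 - <<'E'
from h import *
from bench import robot
a=pickle.load(open("s8.pkl","rb"));s=robot.snapshot("scene");d=robot.snapshot("side");o=robot.get_obs();print(o["time"],o["wrist_force"])
df=np.abs(s["color"].astype(int)-a["scene"]["color"]).max(2)[220:340,320:430];print("diff",df.mean(),np.percentile(df,99.5), "bg",np.percentile(np.abs(s["color"].astype(int)-a["scene"]["color"]).max(2)[340:,:150],99.5))
c=lambda x,y:(x/4+300-.4,y/3.7+180-.4)
P=[onz(s,c(*q),.2197-.0158+.0585+.0225-.0012) for q in [(325,232),(408,258),(375,283),(305,258)]]
m=np.mean(P,0);u=np.array([-.028,.9996,0]);mid=np.array([.5855,.15,0])
print(m,"tab top stand x",(m-mid)@u,"y",(m-mid)@np.array([-.9996,-.028,0]))
cv2.imwrite("pics/side9.png",d["color"][:,:,::-1]);cv2.imwrite("pics/scene9.png",s["color"][:,:,::-1])
E
```

```text
time: 21.15
tool_pos: [0.5869, 0.0941, 0.3712]
ee_rot: [2.995, 0.001, 0.027]
wrist_force: [0.4, -0.2, -0.2]
width: 0.094
21.25 [ 0.13227009  0.55370656 -0.436071  ]
diff 3.309772727272727 10.0 bg 9.0
[0.58586578 0.26210908 0.2837    ] tab top stand x 0.11205399431388387 y -0.003504686974610142
```

View pics/side9.png

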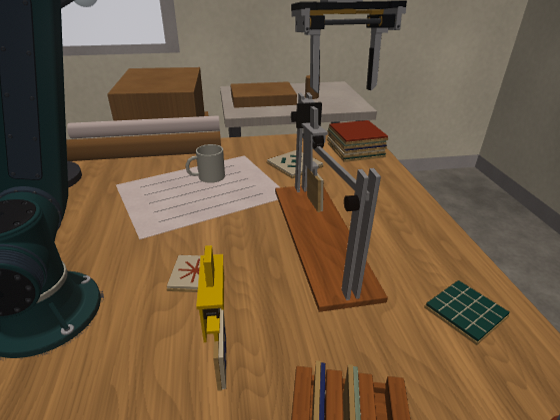

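View pics/scene9.png

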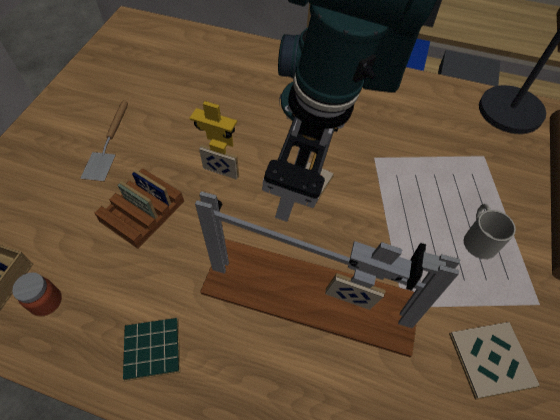

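The hanger is at rest at the stop, the robot is clear of it, and the other boards are in place. I hand the job in.

```bash
python3 -c "
from bench import robot
print(robot.close_job(), robot.get_obs()['time'])"
```

```text
the job is handed in; nothing more can be done
the job is handed in; nothing more can be done
```

The hanger now hangs on the rail, at rest against the rubber stop, and I handed the job in at about 21 s. No verdict was reported.

**What I did:**
- I gripped the aluminium hanger by its tab and lifted it about 119 mm out of the rack.
- I carried it past the post tilted about 0.147 rad, shifted it over the rail, and felt for contact.
- Contact came at the height the cameras had given. The wrist force went from -4 N to about +4 N, so roughly 8 N rested on the rail, well under the 35 N limit.
- I let go at about x = -77 mm on the stand, and the hanger rolled down by itself.

**Last checks:**
- **Position:** the tab's top is at stand x ≈ 112 mm (the tab's centre, lower on the tilted hanger, lies 2–3 mm uphill of that) and y ≈ -3.5 mm, both within limits.
- **At rest:** two pictures 1 s apart show no change beyond image noise.
- **Clear of everything:** the gripper is open and about 0.1 m above the rail. The other two boards look unmoved in the rack.

**One oddity:** while I pressed the hanger down, the wrist showed a small sideways force of about -2 N, probably a wheel flange touching the rail's side. It was gone after release. I did not measure the hanger's final tilt directly; I only saw in the pictures that it sits on the rail.

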